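Switch on the repair bench in the safe order

ROBOT

A 6-joint arm with a two-finger parallel gripper is mounted at the origin on the work surface. World frame = base frame: x ahead of the robot, y to its left, z up, the work surface at z = 0. Lengths are in m, angles in rad, forces in N, time in s.
With the tool pointing down it reaches from about 0.25 to 0.775 m from the base axis. Payload 4 kg.
Tool frame: the origin (TCP) lies between the finger pads; the fingertips stand 19 mm ahead of it and the grasp point (between the pads) is the TCP; z points along the fingers, y is the line along which they close (so a half turn about z gives the same grasp; the last joint's range is limited). The gripper opens to 94 mm and grips with 3 to 60 N. Pads are 16 mm wide; open, the fingers measure 119 mm over their backs; the gripper's body (75 mm by 177 mm) begins 78 mm behind the grasp point.
Start: joints at [-0.103, 0.087, 1.371, -0, 1.684, -0.103], TCP at [0.55, -0, 0.225] pointing down, gripper open.
Joint ranges: [-3.1, 3.1], [-0.76, 2.03], [0.27, 2.55], [-1.08, 4.22], [0.17, 2.65], [-2.57, 2.57]. Speed limits (rad/s): [2.79, 2.79, 3.14, 3.14, 3.14, 3.14].

INTERFACE

Orientations are given as a 3x3 rotation matrix whose columns are the frame's x, y, z axes.
In Python, from rig import get_obs, optics, manip gives the robot as it stands.
- The arm moves only by the shell command python3 -m crank 'ROWS' [FORCE]. ROWS is JSON, a list of rows, each a list of 5 numbers: the shift along the world's x, y, z in cm, then the turn about the world's z in rad, then the closure, from 0 (fully open) to 1 (shut). A call has 1 to 20 rows; each row is the pose to reach, as a shift and turn from the pose commanded when the call began; what a row does not reach only later rows make up. A row lasts 1/12 s, in which the tool goes at most 41.7 mm and 7.16 degrees, less where a joint would pass 70% of its speed; a pose out of reach is approached as far as the arm can. A call with a gripper value outside its range is refused whole. The fingers move at their own pace and stop on an object; FORCE is the grip in N (left out, the last holds). Time passes only in rows, so rows that repeat a pose let the fingers close. It gives the time, the measured TCP pose, the force, the opening and the grip force at its end, in the units of the state.
- get_obs(): the state, without advancing time (a new reading comes with each control period).
- optics.get_image(name): name is "scene" or "side" or "wrist"; returns the picture (420x560x3 uint8, red, green, blue); there is no depth.
- optics.get_calibration(name): a dict with "mtx" (3x3 intrinsics, pixels), "view" (4x4, takes a point from world to camera coordinates); the wrist camera has in their place "tool_from_camera" (4x4, takes a point from camera to tool coordinates, whose origin is the TCP and whose axes are the flange's). Camera axes: x right, y down, z forward; pixel columns grow to the right and rows downward; lengths in m; the calibration is good to about 2 mm. A picture is of the moment at which its call begins: read the wrist's pose just before it. get_calibration takes no time and is no camera call.
- manip.close_job(): hands the job in; it is judged then, once.
The state is a dict: "t": time; "joints": joint angles; "qvel": joint speeds; "joint_efforts": joint torques, N m; "eef_pos": TCP position; "ee_rot": TCP orientation; "contact_force": force on the tool from outside, world axes, zero at the start; "moment": the same for the moment, N m; "opening": finger opening in m; "gripper_force": force on a finger pad.
Only numpy, scipy, OpenCV 4.12 (cv2) and the standard library are available. Lean on these libraries where they do the work, as an engineer would, in place of code of your own. Each camera call takes 0.05 s, during which the arm holds its last target. There are 200 camera calls.

TASK

Switch the repair bench on in the safe order: with the fingertips, press the red key on the grey mains box, then the green key on the blue fume extractor, then the yellow key on the black hot-air station, each lightly and all the way down, where it stays. Leave the white key of the preheater up. Do not pick up or push about anything on the bench.

Things in the scene. Friction and masses are not known exactly. Their poses are not given: they have to be found in the camera images.
- mains_box: Mains box: mid-grey box 130 x 120 x 60 mm (x, y, z) with two round sockets (white rings, black inside) on the rear of its top and a RED key on the front of its top. Origin: centre of its underside; x from front to back (front towards the robot, within 0.35 rad), z up. Key centre at x -35 mm, y 0. Fixed. The four machines swap places between starts.
- key_mains_top (a point): Centre of the red key's flat top face, moving with it. Round, 30 mm across, in a 42 mm steel ring. Face 78 mm above the bench when up (up to 1 mm less at the start), 18 mm above the machine's top. Pressed with 3 N, the key slides 10 mm down to a stop and stays wherever it is left; past the stop its cap gives softly, 1.5 N per mm for 5 mm, and springs back.
- key_mains (a joint): Travel of the red mains key, in m: 0 fully up, 0.010 fully down on the stop. It counts as on from 0.006.
- fume_extractor: Fume extractor: blue box 130 x 130 x 120 mm with a round black fan grille on its front, dark slots on the rear of its top and a GREEN key on the front of its top. Origin: centre of its underside; x from front to back (front towards the robot, within 0.35 rad), z up. Key centre at x -35 mm, y 0. Fixed. The four machines swap places between starts.
- key_fume_top (a point): Centre of the green key's flat top face, moving with it. Round, 30 mm across, in a 42 mm steel ring. Face 138 mm above the bench when up (up to 1 mm less at the start), 18 mm above the machine's top. Pressed with 3 N, the key slides 10 mm down to a stop and stays wherever it is left; past the stop its cap gives softly, 1.5 N per mm for 5 mm, and springs back.
- key_fume (a joint): Travel of the green extractor key, in m: 0 fully up, 0.010 fully down on the stop. It counts as on from 0.006.
- hot_air: Hot-air station: near-black box 130 x 120 x 95 mm with a green display and two metal knobs on its front and a YELLOW key on the front of its top. Origin: centre of its underside; x from front to back (front towards the robot, within 0.35 rad), z up. Key centre at x -35 mm, y 0. Fixed. The four machines swap places between starts.
- key_hot_top (a point): Centre of the yellow key's flat top face, moving with it. Round, 30 mm across, in a 42 mm steel ring. Face 113 mm above the bench when up (up to 1 mm less at the start), 18 mm above the machine's top. Pressed with 3 N, the key slides 10 mm down to a stop and stays wherever it is left; past the stop its cap gives softly, 1.5 N per mm for 5 mm, and springs back.
- key_hot (a joint): Travel of the yellow hot-air key, in m: 0 fully up, 0.010 fully down on the stop. It counts as on from 0.006.
- preheater: Board preheater, to be left off: aluminium box 130 x 130 x 60 mm with a black plate with copper bars on the rear of its top and a WHITE key on the front of its top. Origin: centre of its underside; x from front to back (front towards the robot, within 0.35 rad), z up. Key centre at x -35 mm, y 0. Fixed. The four machines swap places between starts.
- key_pre_top (a point): Centre of the white key's flat top face, moving with it. Round, 30 mm across, in a 42 mm steel ring. Face 78 mm above the bench when up (up to 1 mm less at the start), 18 mm above the machine's top. Pressed with 3 N, the key slides 10 mm down to a stop and stays wherever it is left; past the stop its cap gives softly, 1.5 N per mm for 5 mm, and springs back.
- key_pre (a joint): Travel of the white preheater key, in m: 0 fully up, 0.010 fully down on the stop. It counts as on from 0.006.
- board: Bystander: loose green circuit board 70 x 110 mm, 12 mm thick with its parts, flat on the 3 mm blue mat near the robot. Origin: centre of its underside.
- screwdriver: Bystander: loose screwdriver, 160 mm long, orange handle, lying on the blue mat. Origin: underside at mid-length.
- flux_jar: Bystander: loose amber jar, 48 mm across, 50 mm high, white cap. Origin: centre of its underside.
- spool: Bystander: loose solder spool, blue flanges, steel-grey wire, 56 mm across, 40 mm high, standing on its flange. Origin: centre of its underside.
- wash_bottle: Bystander: loose clear to whitish bottle with a pale label, 54 mm across, 110 mm high, red cap, beyond the machines. Origin: centre of its underside.
- screw_tray: Bystander: loose clear divided tray 70 x 120 x 25 mm, beyond the machines. Origin: centre of its underside.
- brush: Bystander: loose brush with a wooden handle, 150 mm long, lying at the left. Origin: underside at mid-length.

How it is judged:
On the way, in this order (a step that is already met when the one before it is completed fails the run):
1. the red mains key is pressed down at least 6 of its 10 mm by the fingers (value of joint key_mains above 0.006 m and contact force between the fingers and mains_box above 0.3 N), for 0.04 s.
2. the green extractor key is pressed down at least 6 of its 10 mm by the fingers (value of joint key_fume above 0.006 m and contact force between the fingers and fume_extractor above 0.3 N), for 0.04 s.
3. the yellow hot-air key is pressed down at least 6 of its 10 mm by the fingers (value of joint key_hot above 0.006 m and contact force between the fingers and hot_air above 0.3 N), for 0.04 s.
At the end, for the whole second after the job is handed in: The red, green and yellow keys are each down by more than 5.5 of their 10 mm, the white key by less than 3.5 mm; every loose thing is at rest, upright as it stood (within 0.3 rad) and within 30 mm of its start (value of joint each of key_mains, key_fume, key_hot above 0.0055 m and value of joint key_pre below 0.0035 m and distance of each of board, screwdriver, flux_jar, spool, wash_bottle, screw_tray, brush from where it was at the start of the episode below 0.03 m and linear speed of each of board, screwdriver, flux_jar, spool, wash_bottle, screw_tray, brush below 0.02 m/s and angle between each of board, flux_jar, spool, wash_bottle, screw_tray's own z axis and vertical below 0.3 rad); the robot touches nothing.
It fails at once if the green extractor key goes down (over 3.5 mm) before the red mains key is on (value of joint key_fume above 0.0035 m and not (value of joint key_mains above 0.0055 m)).
It fails at once if the yellow hot-air key goes down (over 3.5 mm) before the green extractor key is on (value of joint key_hot above 0.0035 m and not (value of joint key_fume above 0.0055 m)).
It fails at once if the white preheater key is pressed (over 3.5 mm) (value of joint key_pre above 0.0035 m).
It fails at once if a machine or its key is pressed harder than 25 N (contact force between anything else and mains_box above 25 N or contact force between anything else and fume_extractor above 25 N or contact force between anything else and hot_air above 25 N or contact force between anything else and preheater above 25 N).
It fails at once if a loose thing is picked up (raised over 20 mm) or pushed about (over 30 mm) (height (world z) of any of board, screwdriver above 0.023 m or height (world z) of any of flux_jar, spool, wash_bottle, screw_tray, brush above 0.02 m or distance of any of board, screwdriver, flux_jar, spool, wash_bottle, screw_tray, brush from where it was at the start of the episode above 0.03 m).
It also fails if it takes over 53 s, if anything falls off the work surface, if the arm or the gripper's body presses on something with over 40 N, if the wrist force passes 120 N, or if a joint passes its speed limit or range.

## Working session

There is one attempt and no reset: what is moved stays moved. The work goes in short steps, Python scripts to look and compute and a shell command to move; the robot and the scene stay as the last step left them, time stands still between calls to the robot, and variables do not carry over. Pictures are saved under pics/ and viewed, at most 10 in all, crops included, and the job is handed in when it is done.

```bash
mkdir -p pics
python3 - <<'E'
from rig import get_obs, optics
import cv2,numpy as np
o=get_obs();print(o['t'],o['eef_pos'],o['ee_rot'],o['opening'])
for n in['scene','side','wrist']:
    im=optics.get_image(n);cv2.imwrite(f'pics/{n}0.png',im[...,::-1]);c=optics.get_calibration(n);print(n,{k:np.round(v,3).tolist() for k,v in c.items() if k in('mtx','view','tool_from_camera')})
a=[cv2.imread(f'pics/{n}0.png') for n in('scene','side')]
E
```

```text
0.0 [5.49491580e-01 1.55581634e-05 2.23303580e-01] [[ 4.70723373e-05  9.99997539e-01 -2.21792309e-03]
 [ 9.99999978e-01 -4.66172412e-05  2.05241450e-04]
 [ 2.05137551e-04 -2.21793270e-03 -9.99997519e-01]] 0.09420839639335173
scene {'mtx': [[403.431, 0.0, 283.354], [0.0, 403.431, 209.255], [0.0, 0.0, 1.0]], 'view': [[0.747, 0.665, 0.017, -0.521], [0.41, -0.441, -0.798, -0.126], [-0.523, 0.603, -0.602, 1.258], [0.0, 0.0, 0.0, 1.0]]}
side {'mtx': [[481.806, 0.0, 280.191], [0.0, 481.806, 202.614], [0.0, 0.0, 1.0]], 'view': [[-0.874, -0.485, -0.012, 0.564], [-0.322, 0.598, -0.734, 0.225], [0.363, -0.638, -0.679, 1.292], [0.0, 0.0, 0.0, 1.0]]}
wrist {'mtx': [[290.307, 0.0, 280.934], [0.0, 290.307, 207.325], [0.0, 0.0, 1.0]], 'tool_from_camera': [[0.001, -0.972, -0.236, 0.067], [1.0, 0.001, 0.001, 0.0], [-0.0, -0.236, 0.972, -0.162], [0.0, 0.0, 0.0, 1.0]]}
```

View pics/scene0.png

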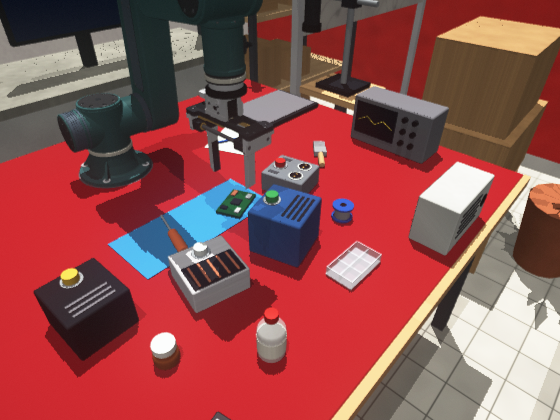

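View pics/side0.png

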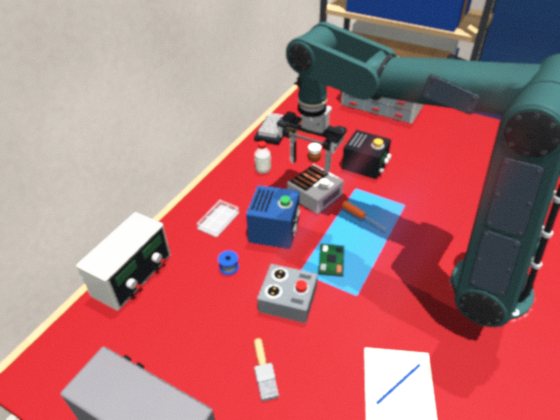

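The scene view has the red key at about (281,162), green (272,196), yellow (69,276) and white (200,249). In the side view they are at about (301,286), (285,201), (377,144) and (325,184). From +y to −y the order is mains, extractor, preheater, hot-air. I'll localise them with masks next.

```bash
cat > h.py <<'E'
import cv2,numpy as np
from rig import optics
def ray(n,u,v,z,view=None):
    c=optics.get_calibration(n);K=np.array(c['mtx']);V=np.array(view if view is not None else c['view'])
    R,t=V[:3,:3],V[:3,3];d=R.T@np.linalg.solve(K,[u,v,1]);o=-R.T@t
    return (o+d*(z-o[2])/d[2])[:2]
def blob(im,c,near,r=16):
    h=cv2.cvtColor(im,cv2.COLOR_BGR2HSV);H,S,V=[h[...,i].astype(int) for i in range(3)]
    m={'red':((H<8)|(H>172))&(S>130)&(V>90),'green':(H>50)&(H<90)&(S>110)&(V>70),'yellow':(H>18)&(H<35)&(S>130)&(V>110),'white':(S<35)&(V>195)}[c]
    w=np.zeros(m.shape,np.uint8);cv2.circle(w,near,r,1,-1);m=(m&(w>0)).astype(np.uint8)
    n,l,s,ce=cv2.connectedComponentsWithStats(m);i=1+np.argmax(s[1:,4]);return ce[i],s[i].tolist()
E
python3 - <<'E'
from h import *
N={'scene':dict(red=(281,162),green=(272,196),yellow=(69,276),white=(200,249)),'side':dict(red=(301,286),green=(285,201),yellow=(377,144),white=(325,184))}
Z=dict(red=.078,green=.138,yellow=.113,white=.078)
for c in Z:
  for n in N:
    p,s=blob(cv2.imread(f'pics/{n}0.png'),c,N[n][c],14);print(c,n,p.round(1),s,ray(n,*p,Z[c]-.003).round(4))
a=cv2.imread('pics/scene0.png');b=cv2.imread('pics/side0.png')
f=lambda im,p:cv2.resize(im[p[1]-25:p[1]+25,p[0]-25:p[0]+25],(200,200),interpolation=0)
cv2.imwrite('pics/crop.png',np.vstack([np.hstack([f(i,N[n][c]) for c in Z]) for n,i in(('scene',a),('side',b))]))
E
```

```text
red scene [278.8 156.7] [267, 148, 28, 19, 277] [0.4061 0.3062]
red side [300.8 285.7] [296, 281, 11, 11, 95] [0.4232 0.2919]
green scene [271.4 194.9] [266, 190, 12, 12, 104] [0.5819 0.0858]
green side [284.9 199.6] [280, 195, 11, 10, 77] [0.5802 0.0872]
yellow scene [ 68.6 275.9] [60, 269, 18, 16, 209] [ 0.4617 -0.3357]
yellow side [377.8 141.5] [374, 138, 9, 9, 59] [ 0.4589 -0.333 ]
white scene [196.7 256.3] [187, 250, 26, 13, 115] [ 0.562 -0.122]
white side [324.7 182.3] [314, 178, 21, 10, 109] [ 0.541 -0.099]
```

View pics/crop.png

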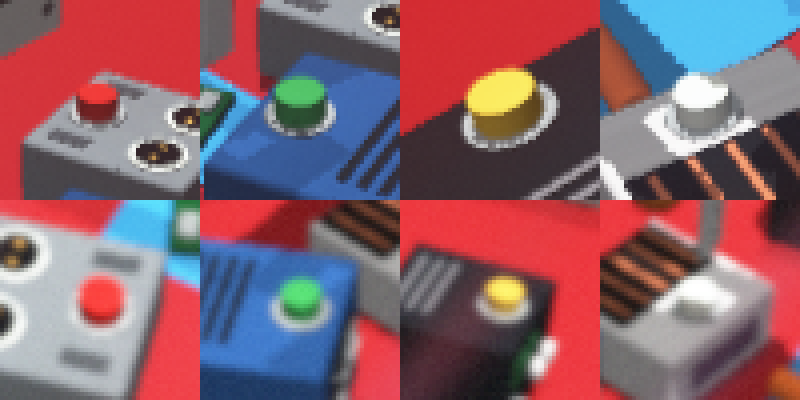

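View pics/wrist0.png

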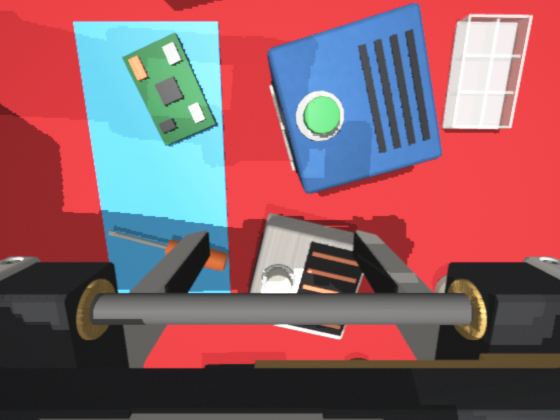

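The crops show key tops clean in green and yellow; the scene mask for red is contaminated by the red table. The wrist view shows the green key at about (322,116), with the board, screwdriver and white key at lower left. I'll measure each key with the wrist camera, starting with red.

```bash
python3 -m crank '[[-2,3,0,0,1],[-4,6,0,0,1],[-6,9,0,0,1],[-8,12,0,0,1],[-10,15,0,0,1],[-12,18,0,0,1],[-13,20,0,0,1],[-13,20,0,0,1],[-13,20,0,0,1],[-13,20,0,0,1]]' 5
cat >> h.py <<'E'
def wview():
    from rig import get_obs
    o=get_obs();T=np.eye(4);T[:3,:3]=o['ee_rot'];T[:3,3]=o['eef_pos']
    return np.linalg.inv(T@np.array(optics.get_calibration('wrist')['tool_from_camera']))
E
python3 - <<'E'
from h import *
print(ray('scene',280.3,160,.078),ray('scene',69.2,272.7,.113))
V=wview();im=optics.get_image('wrist')[...,::-1];cv2.imwrite('pics/w1.png',im)
c=optics.get_calibration('wrist');K=np.array(c['mtx'])
q=V@[.42,.292,.078,1];q=K@q[:3]/q[2];print(q)
E
```

```text
t: 0.98
eef_pos: [0.4203, 0.1994, 0.2243]
ee_rot: [[0.0, 1.0, 0.0], [1.0, -0.0, -0.001], [-0.001, 0.0, -1.0]]
contact_force: [-0.7, 0.6, -0.2]
opening: 0.0308
gripper_force: 0.0
[0.42551924 0.29101316] [ 0.45793108 -0.33189705]
[280.38161498 110.92354707   1.        ]
```

View pics/w1.png

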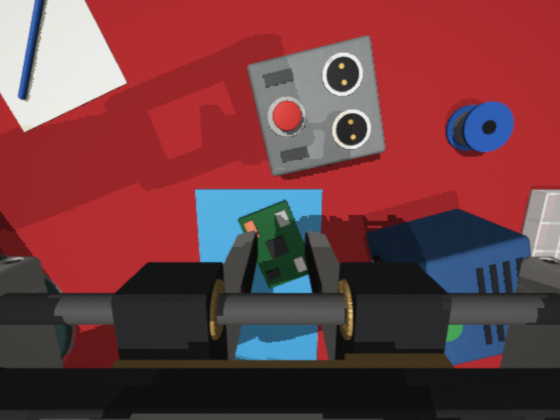

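The red key top is at about (287,115), with the fingers still closing and nothing near the path.

Run:
```python
from h import *
from rig import get_obs
im=cv2.imread('pics/w1.png');V=wview();p,s=blob(im,'red',(287,115),17);print(p,s,ray('wrist',*p,.077,V))
T=np.eye(4);T[:3,:3]=[[0,1,-.0022],[1,0,.0002],[.0002,-.0022,-1]];T[:3,3]=[.5495,0,.2233]
V0=np.linalg.inv(T@np.array(optics.get_calibration('wrist')['tool_from_camera']))
p,s=blob(cv2.imread('pics/wrist0.png'),'green',(322,116),22);print(p,s,ray('wrist',*p,.137,V0))
o=get_obs();print(o['eef_pos'],o['opening'])
```

```text
[286.66616314 115.45468278] [273, 101, 28, 30, 662] [0.42667134 0.28739798]
[322.58843159 115.45828699] [304, 97, 35, 37, 899] [0.58351431 0.08427732]
[0.42050427 0.19912266 0.22425004] 0.027057070514274084
```

```bash
python3 -m crank '[[0.2,3,0,0,1],[0.4,6,0,0,1],[0.5,9,0,0,1],[0.5,9,0,0,1],[0.5,9,-3,0,1],[0.5,9,-6,0,1],[0.5,9,-9,0,1],[0.5,9,-11,0,1],[0.5,9,-12,0,1],[0.5,9,-12,0,1],[0.5,9,-12,0,1]]'
```

```text
t: 1.95
eef_pos: [0.4257, 0.2892, 0.1048]
ee_rot: [[0.002, 1.0, 0.0], [1.0, -0.002, -0.0], [-0.0, 0.0, -1.0]]
contact_force: [-0.8, -0.1, 1.4]
opening: 0.0004
gripper_force: 0.0
```

```bash
python3 -m crank '[[0,0,-0.3,0,1],[0,0,-0.6,0,1],[0,0,-0.8,0,1],[0,0,-1.0,0,1],[0,0,-1.2,0,1],[0,0,-1.2,0,1]]'
```

```text
t: 2.45
eef_pos: [0.4258, 0.2903, 0.0931]
ee_rot: [[-0.0, 1.0, 0.002], [1.0, 0.0, 0.001], [0.001, 0.002, -1.0]]
contact_force: [1.7, 0.6, 3.2]
opening: 0.0005
gripper_force: 1.3
```

Contact at about 3 N; continuing to the stop.

```bash
python3 -m crank '[[0,0,-0.2,0,1],[0,0,-0.4,0,1],[0,0,-0.6,0,1],[0,0,-0.75,0,1],[0,0,-0.75,0,1],[0,0,-0.75,0,1]]'
```

```text
t: 2.95
eef_pos: [0.4257, 0.2903, 0.0856]
ee_rot: [[0.0, 1.0, 0.002], [1.0, -0.0, 0.001], [0.001, 0.002, -1.0]]
contact_force: [2.3, 0.6, 4.1]
opening: 0.0004
gripper_force: 2.3
```

```bash
python3 -m crank '[[0,0,-0.15,0,1],[0,0,-0.15,0,1],[0,0,-0.15,0,1]]'; python3 -m crank '[[0,0,2,0,1],[0,0,6,0,1],[0,0,10,0,1],[0,0,14,0,1],[0,0,14,0,1],[2.5,-4,14,0,1],[4,-7,14,0,1],[6,-10,14,0,1],[8,-13,14,0,1],[10,-16,14,0,1],[12,-18.5,14,0,1],[14,-20.4,14,0,1],[15.7,-20.4,14,0,1],[15.7,-20.4,14,0,1],[15.7,-20.4,14,0,1],[15.7,-20.4,11,0,1],[15.7,-20.4,9,0,1],[15.7,-20.4,8.2,0,1],[15.7,-20.4,8.2,0,1],[15.7,-20.4,8.2,0,1]]'
python3 - <<'E'
from h import *
p,s=blob(optics.get_image('side')[...,::-1],'red',(301,288),14);print(p,s)
E
```

```text
t: 3.2
eef_pos: [0.4258, 0.2903, 0.0845]
ee_rot: [[0.0, 1.0, 0.002], [1.0, -0.0, 0.001], [0.001, 0.002, -1.0]]
contact_force: [1.7, -0.5, 6.4]
opening: 0.0007
gripper_force: 3.1
t: 4.87
eef_pos: [0.5812, 0.0867, 0.1656]
ee_rot: [[-0.001, 1.0, -0.001], [1.0, 0.001, 0.0], [0.0, -0.001, -1.0]]
contact_force: [-0.0, 0.3, -0.2]
opening: 0.0005
gripper_force: 0.0
[300.77464789 287.02816901] [296, 283, 10, 9, 71]
```

Run:
```python
from h import *
f=lambda im,p:cv2.resize(im[p[1]-25:p[1]+25,p[0]-25:p[0]+25],(300,300),interpolation=0)
r=[]
for n,p in(('scene',(281,162)),('side',(301,286))):
    im=optics.get_image(n)[...,::-1]; r.append(np.hstack([f(cv2.imread(f'pics/{n}0.png'),p),f(im,p)]))
cv2.imwrite('pics/chk1.png',np.vstack(r))
```

```text
(no output)
```

View pics/chk1.png

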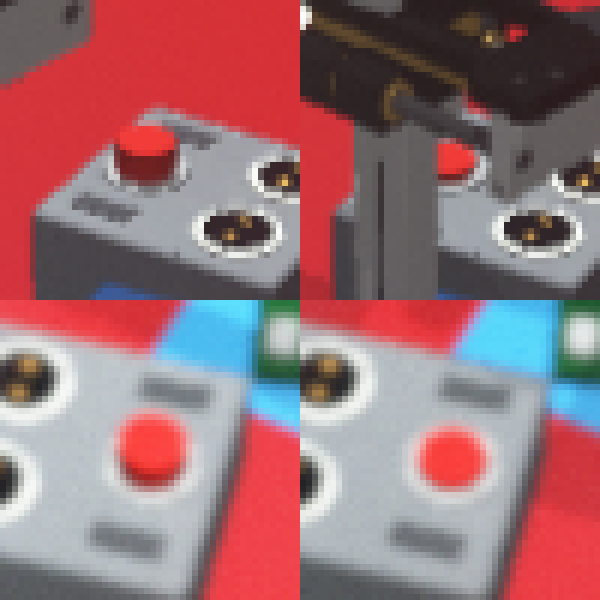

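The red key now sits low in its ring (right column against left), so it is fully down. Next is green: contact expected at TCP z ≈ 0.157, stop at 0.147.

```bash
python3 -m crank '[[0,0,-0.3,0,1],[0,0,-0.6,0,1],[0,0,-0.8,0,1],[0,0,-1.0,0,1],[0,0,-1.2,0,1],[0,0,-1.4,0,1],[0,0,-1.6,0,1],[0,0,-1.8,0,1],[0,0,-1.9,0,1],[0,0,-1.9,0,1]]';python3 -m crank '[[0,0,-0.2,0,1],[0,0,-0.2,0,1],[0,0,-0.2,0,1]]'
```

```text
t: 5.85
eef_pos: [0.5821, 0.086, 0.1465]
ee_rot: [[0.0, 1.0, 0.0], [1.0, -0.0, 0.0], [0.0, 0.0, -1.0]]
contact_force: [-0.9, -0.7, 3.7]
opening: 0.0004
gripper_force: 1.7
t: 6.1
eef_pos: [0.5821, 0.086, 0.1451]
ee_rot: [[0.0, 1.0, 0.001], [1.0, -0.0, -0.0], [-0.0, 0.001, -1.0]]
contact_force: [-1.2, -1.0, 4.7]
opening: 0.0001
gripper_force: 2.7
```

```bash
python3 -m crank '[[0,0,2,0,1],[0,0,5,0,1],[0,0,8,0,1],[0,0,8,0,1],[-1,-3.5,8,0,1],[-2,-7,8,0,1],[-3,-10.5,8,0,1],[-4,-14,8,0,1],[-5,-17.5,8,0,1],[-6,-21,8,0,1],[-7,-24.5,8,0,1],[-8,-28,8,0,1],[-9,-31.5,8,0,1],[-10,-35,8,0,1],[-11,-38.5,8,0,1],[-12.3,-41.8,8,0,1],[-12.3,-41.8,8,0,1],[-12.3,-41.8,8,0,1]]'
python3 - <<'E'
from h import *
f=lambda im,p:cv2.resize(im[p[1]-25:p[1]+25,p[0]-25:p[0]+25],(300,300),interpolation=0)
r=[]
for n,p in(('scene',(272,196)),('side',(285,201))):
    im=optics.get_image(n)[...,::-1]; r.append(np.hstack([f(cv2.imread(f'pics/{n}0.png'),p),f(im,p)]))
cv2.imwrite('pics/chk2.png',np.vstack(r))
E
```

```text
t: 7.6
eef_pos: [0.4579, -0.3332, 0.2226]
ee_rot: [[0.004, 1.0, -0.002], [1.0, -0.004, 0.002], [0.002, -0.002, -1.0]]
contact_force: [0.1, -0.1, 0.8]
opening: 0.0007
gripper_force: 0.0
```

View pics/chk2.png

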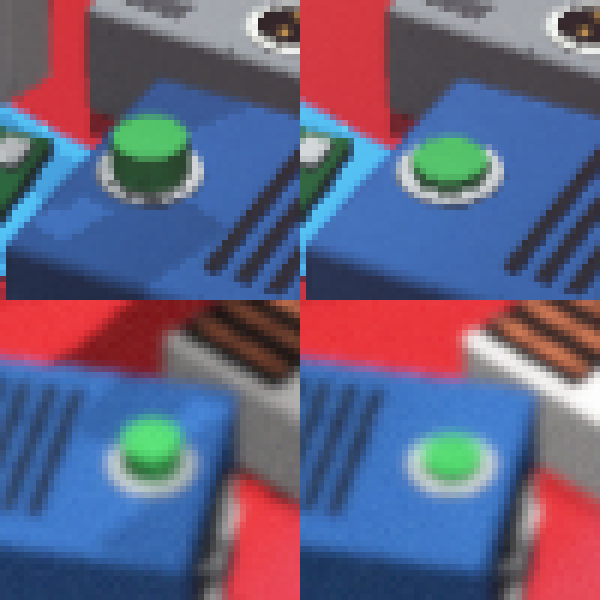

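The green key is down in both views. Next is yellow: contact expected at TCP z ≈ 0.132, stop at 0.122.

```bash
python3 -m crank '[[0,0,-3,0,1],[0,0,-6,0,1],[0,0,-8,0,1],[0,0,-8.4,0,1],[0,0,-8.4,0,1]]'; python3 -m crank '[[0,0,-0.3,0,1],[0,0,-0.6,0,1],[0,0,-0.8,0,1],[0,0,-1.0,0,1],[0,0,-1.2,0,1],[0,0,-1.4,0,1],[0,0,-1.6,0,1],[0,0,-1.8,0,1],[0,0,-1.8,0,1]]'
```

```text
t: 8.12
eef_pos: [0.4588, -0.3298, 0.1385]
ee_rot: [[-0.002, 1.0, -0.003], [1.0, 0.002, 0.003], [0.003, -0.003, -1.0]]
contact_force: [-0.0, 0.9, 0.5]
opening: 0.0005
gripper_force: 0.0
t: 8.87
eef_pos: [0.4595, -0.3323, 0.1225]
ee_rot: [[0.0, 1.0, 0.001], [1.0, -0.0, -0.001], [-0.001, 0.001, -1.0]]
contact_force: [2.6, -1.4, 2.4]
opening: 0.0005
gripper_force: 1.3
```

```bash
python3 -m crank '[[0,0,-0.15,0,1],[0,0,-0.25,0,1],[0,0,-0.25,0,1],[0,0,-0.25,0,1]]'; python3 -m crank '[[0,0,2,0,1],[0,0,5,0,1],[0,0,8,0,1],[-2,3,10,0,1],[-4,6,10,0,1],[-6,9,10,0,1],[-8,12,10,0,1],[-8,12,10,0,1],[-8,12,10,0,1],[-8,12,10,0,1]]'
python3 - <<'E'
from h import *
f=lambda im,p:cv2.resize(im[p[1]-25:p[1]+25,p[0]-25:p[0]+25],(180,180),interpolation=0)
a=optics.get_image('scene')[...,::-1];b=optics.get_image('side')[...,::-1]
c=np.hstack([f(a,(281,162)),f(a,(69,276)),f(a,(200,249)),f(b,(377,144))])
cv2.imwrite('pics/chk3.png',np.vstack([cv2.resize(a,(560,420)),cv2.resize(c,(560,140))]))
E
```

```text
t: 9.2
eef_pos: [0.4595, -0.3323, 0.1207]
ee_rot: [[-0.0, 1.0, 0.001], [1.0, 0.0, -0.001], [-0.001, 0.001, -1.0]]
contact_force: [1.5, 0.2, 4.9]
opening: 0.0006
gripper_force: 2.3
t: 10.03
eef_pos: [0.3787, -0.2121, 0.2194]
ee_rot: [[0.0, 1.0, -0.001], [1.0, -0.0, 0.0], [0.0, -0.001, -1.0]]
contact_force: [-0.0, 0.3, -0.2]
opening: 0.001
gripper_force: 0.0
```

View pics/chk3.png

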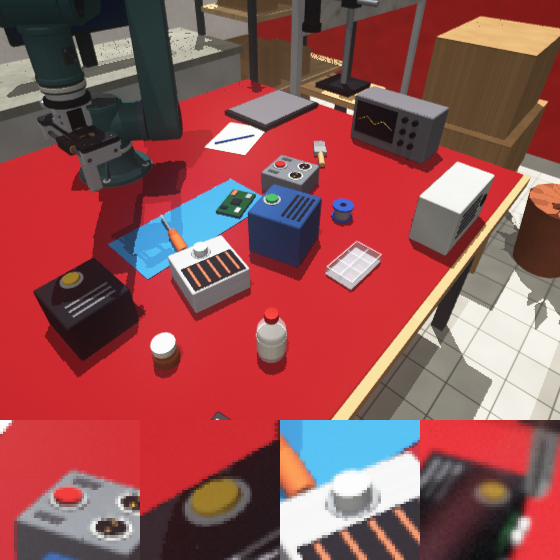

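The red, green and yellow keys are down, with yellow at about (72,279). The white key at (200,249) is still up, nothing loose has moved, and the arm is clear.

```bash
python3 -c "
from rig import manip;print(manip.close_job())"
```

```text
the job is handed in; nothing more can be done
None
```

I pressed the red, green and yellow keys fully down in that order, left the white key up, disturbed nothing on the bench, and handed the job in at about 10 s; the hand-in returned no verdict.

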